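# Weigh the kit carton from behind the reagent bottles

## Robot

A 6-joint arm with a two-finger parallel gripper is mounted at the origin on a cart in front of the work surface, level with it; the furniture and walls round the work are solid. World frame = base frame: x ahead of the robot, y to its left, z up, the work surface at z = 0. Lengths are in m, angles in rad, forces in N, time in s.
With the tool pointing down it reaches from about 0.375 to 0.9 m from the base axis. Payload 3.1 kg.
Tool frame: the origin (TCP) lies on the centre line of the jaws, within the pads' length; the fingertips stand 22 mm ahead of it and the grasp point (between the pads) lies 3 mm ahead of it; z points along the fingers, x is the direction in which the jaws open and shut, and the axes are right-handed (so a half turn about z gives the same grasp; the last joint's range is limited). The gripper opens to 87 mm and grips with 3 to 60 N. Pads are 19 mm wide; open, the fingers measure 117 mm over their backs; the gripper's body (75 mm by 190 mm) begins 51 mm behind the grasp point.
Start: joints at [-1.302, 0.527, 1.433, -0, 1.181, -0.178], TCP at [0.27, -0.564, 0.245] pointing down, gripper open.
Joint ranges: [-3.08, 3.08], [-0.75, 2.2], [0.22, 2.44], [-1.43, 4.57], [0, 2.65], [-2.85, 2.85]. Speed limits (rad/s): [2.79, 2.79, 3.14, 3.14, 3.14, 3.14].

## Interface

Orientations are given as a unit quaternion [x, y, z, w].
In Python, from rig import robot, camera, order gives the robot as it stands.
- The arm moves only by the shell command python3 -m pendant 'ROWS' [OPENING] [FORCE]. ROWS is JSON, a list of rows, each a list of 2 entries, a list of its own where there are three numbers: the shift along the tool's x, y, z in mm, then the turn about the tool's z in degrees. A call has 1 to 8 rows; each row shifts and turns the commanded pose from where the row before left it, along the tool's axes as they then stand; what a row does not reach is not made up. A row lasts 1/8 s, in which the tool goes at most 62.5 mm and 10.7 degrees, less where a joint would pass 70% of its speed; a pose out of reach is approached as far as the arm can. A call with a gripper value outside its range is refused whole. OPENING is the finger opening in mm, from 0 to 87, set as the call begins (- or left out, the last holds). The fingers move at their own pace and stop on an object; FORCE is the grip in N (left out, the last holds). Time passes only in rows, so rows that do not move let the fingers close. It gives the time, the measured TCP pose, the force and the opening at its end, in the units of the state.
- robot.get_obs(): the state, without advancing time (a new reading comes with each control period).
- camera(name): name is "side" or "top" or "wrist"; returns a dict with "pixels" (480x640x3 uint8, blue, green, red), "mtx" (3x3 intrinsics, pixels), "k1" (the pictures are not rectified: a ray, as slopes to the right and down, at radius r is drawn at 1 + k1 r^2 times it, then the intrinsics apply), "R" (3x3) and "t" (3): a world point X has camera coordinates R X + t. Camera axes: x right, y down, z forward; pixel columns grow to the right and rows downward; lengths in m; the calibration is good to about 2 mm. A picture is of the moment at which its call begins. There is no depth.
- order.hand_in(): hands the job in, once; it reports no verdict.
The state is a dict: "time": time; "q": joint angles; "joint_velocities": joint speeds; "joint_torque": joint torques, N m; "position": TCP position; "tool_rot": TCP orientation; "ft_force": force on the tool from outside, world axes, zero at the start; "moment": the same for the moment, N m; "grip_width": finger opening in m.
Only numpy, scipy, OpenCV 4.12 (cv2) and the standard library are available. Lean on these libraries where they do the work, as an engineer would, in place of code of your own. Each camera call takes 0.05 s, during which the arm holds its last target. There are 200 camera calls.

## Task

The reagent-kit carton at the back of the steel stock tray has to be weighed, but two large screw-cap bottles stand close in front of it. First stand both bottles aside in the ribbed dark grey spill tray, then set the carton, right way up, in the middle of the balance pan and leave it there; after that put each bottle back in the middle of the very disc of the stock tray it came from. Keep the bottles and the carton upright all the time and do not shift anything else on the bench.

Things in the scene. Friction and masses are not known exactly. Their poses are not given: they have to be found in the camera images.
- bottle_salt: large white screw-cap bottle with a red cap, the bigger of the two in the stock tray: body 62 mm in diameter, 115 mm tall over all, cap 40 mm in diameter over the topmost 21 mm (it can be lifted by the cap); about 0.27 kg. Origin: centre of its underside, z up. At the start it stands on one of the two discs of the stock tray, now the left, now the right.
- bottle_buffer: large white screw-cap bottle with a blue cap, the smaller of the two in the stock tray: body 56 mm in diameter, 105 mm tall over all, cap 36 mm in diameter over the topmost 19 mm (it can be lifted by the cap); about 0.16 kg. Origin: centre of its underside, z up. At the start it stands on the other disc.
- carton: white reagent-kit carton, closed and rigid, 95 mm (its x axis) by 62 mm (its y axis) by 50 mm high; about 0.09 kg. It can only be gripped across its 62 mm. At the start it stands in the back half of the stock tray, its long side across the tray (along the tray's y axis), about 11 to 14 mm behind the bottles, too close for a finger to pass. Origin: centre of its underside, z up.
- stock_tray: stock tray, fixed: shallow bare steel tray, 150 (x) by 170 (y) mm, rim 10 mm high, floor 5 mm above the bench. Two dark discs, 70 mm across, level with the floor, at x = -37, y = +39 and -39 mm of its frame, are the bottles' places; the carton starts near x = +36, y = 0. Origin: centre of its underside, x away from the robot, y left, z up (turned up to 9 degrees, as are spill tray and balance).
- spill_tray: spill tray, fixed: shallow dark grey plastic tray with ribbed floor, 130 mm (x) by 170 mm (y), rim 4 mm thick and 14 mm high, floor 4 mm above the bench; empty at the start, with room for both bottles side by side along y. Origin: centre of its underside, x away from the robot, y to the left, z up.
- balance: bench balance, fixed and rigid: white housing 200 mm (x) by 140 mm (y), dark display at the front (-x), square steel pan 120 mm by 120 mm at the back; the middle of the pan is at x = +30 mm, y = 0 of its frame, the pan's top is 60 mm above the bench. Origin: centre of its underside, x away from the robot, y to the left, z up.
- bottle_stain: bystander, leave alone: small brown bottle with a black cap, 38 mm in diameter, 70 mm tall, loose on the bench near the front edge. Origin: centre of its underside.
- lab_timer: bystander, leave alone: white lab timer lying on its back, 66 by 66 by 17 mm, loose on the bench near the front edge. Origin: centre of its underside.
- petri: bystander, leave alone: clear petri dish with lid, 89 mm in diameter, 15 mm high, loose on the bench behind the work. Origin: centre of its underside.
There are look-alikes about, which are no part of the job. What is shaped like the spill_tray but turquoise is not meant.

How it is judged:
By the outcome, as a careful person would: the job done as asked, in the order asked, and still so for the second after the job is handed in, with the robot touching nothing.
It also fails if it takes over 125 s, if anything falls off the work surface, if the arm or the gripper's body presses on something with over 40 N, if the wrist force passes 120 N, or if a joint passes its speed limit or range.

## Working session

There is one attempt and no reset: what is moved stays moved. The work goes in short steps, Python scripts to look and compute and a shell command to move; the robot and the scene stay as the last step left them, time stands still between calls to the robot, and variables do not carry over. Pictures are saved under pics/ and viewed, about 12 in all and at most 16, crops included, and the job is handed in when it is done.

```bash
mkdir -p pics
cat > h.py <<'E'
import numpy as np,cv2
from rig import robot,camera,order
def snap(n,f):
    c=camera(n);cv2.imwrite(f'pics/{f}.png',c['pixels']);np.savez(f'pics/{f}.npz',**{k:np.array(c[k]) for k in c});return c
def load(f): return dict(np.load(f'pics/{f}.npz'))
def ray(c,u,v):
    K=np.array(c['mtx']);k=float(c['k1']);d=np.array([(u-K[0,2])/K[0,0],(v-K[1,2])/K[1,1]]);s=d.copy()
    for _ in range(30): s=d/(1+k*(s@s))
    R=np.array(c['R']);t=np.array(c['t']);return -R.T@t,R.T@np.array([s[0],s[1],1])
def at(c,u,v,z):
    o,d=ray(c,u,v);return o+d*(z-o[2])/d[2]
def proj(c,X):
    X=np.atleast_2d(X);p=X@np.array(c['R']).T+np.array(c['t']);s=p[:,:2]/p[:,2:];s=s*(1+float(c['k1'])*(s**2).sum(1,keepdims=True))
    K=np.array(c['mtx']);return s*[K[0,0],K[1,1]]+[K[0,2],K[1,2]]
E
python3 - <<'E'
from h import *
for n in('top','side'):
    c=snap(n,n+'0');print(n,c['k1'],(-np.array(c['R']).T@c['t']).round(3),np.array(c['mtx']).round(0).tolist())
o=robot.get_obs();print(o)
E
```

```text
top -0.07275706025582067 [0.362 0.262 1.624] [[491.0, 0.0, 321.0], [0.0, 491.0, 242.0], [0.0, 0.0, 1.0]]
side 0.029987210393502464 [ 0.595 -0.655  0.902] [[486.0, 0.0, 317.0], [0.0, 486.0, 243.0], [0.0, 0.0, 1.0]]
{'time': 0.1, 'q': array([-1.30254720e+00,  5.28380037e-01,  1.43376759e+00, -1.99354998e-05,
        1.18138732e+00, -1.78503068e-01]), 'joint_velocities': array([ 0.00100651, -0.00290309, -0.00238896, -0.00019732,  0.00102248,
       -0.00038362]), 'joint_torque': array([-4.88750684e-04, -4.40986311e+01, -1.77150321e+01,  6.34432049e-02,
        5.34155779e-02, -3.54523638e-05]), 'position': array([ 0.26987966, -0.56305088,  0.24366733]), 'tool_rot': array([ 8.46180910e-01, -5.32894854e-01, -7.23033182e-04, -6.48402273e-04]), 'ft_force': array([ 0.48796026, -0.64022612, -0.28656241]), 'moment': array([ 0.06917318, -0.00912244, -0.03561819]), 'grip_width': 0.08709582792238917}
```

View pics/top0.png

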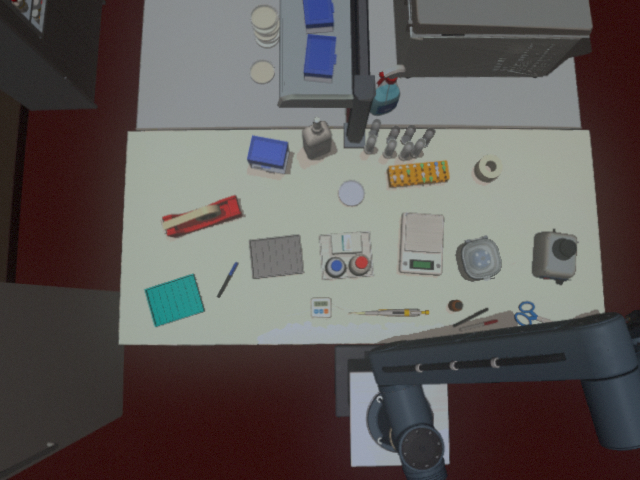

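View pics/side0.png

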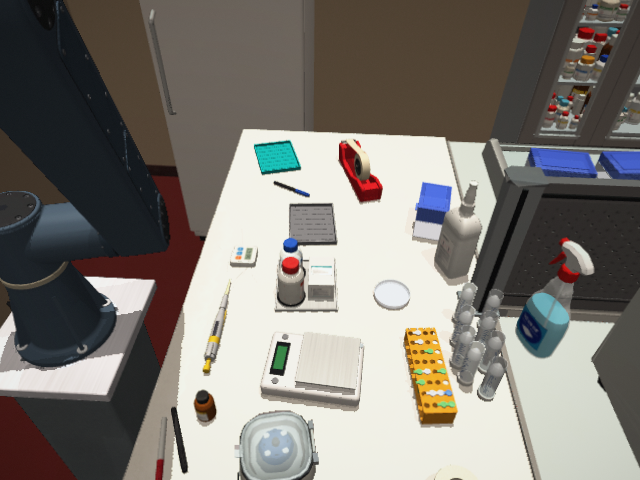

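The top view shows the spill tray at (276,257), stock tray (346,256) with the blue cap left and red cap right, and the balance at (422,244). The turquoise decoy is at (175,300). I'll zoom in for corners.

Run:
```python
from h import *
a=cv2.imread('pics/top0.png')[200:290,245:450];b=cv2.imread('pics/side0.png')[195:405,255:370]
A=cv2.resize(a,None,fx=3.9,fy=3.9,interpolation=cv2.INTER_CUBIC)
cv2.imwrite('pics/c1.png',A)
cv2.imwrite('pics/c2.png',cv2.resize(b,None,fx=2.85,fy=2.85,interpolation=cv2.INTER_CUBIC))
```

```text
(no output)
```

View pics/c1.png

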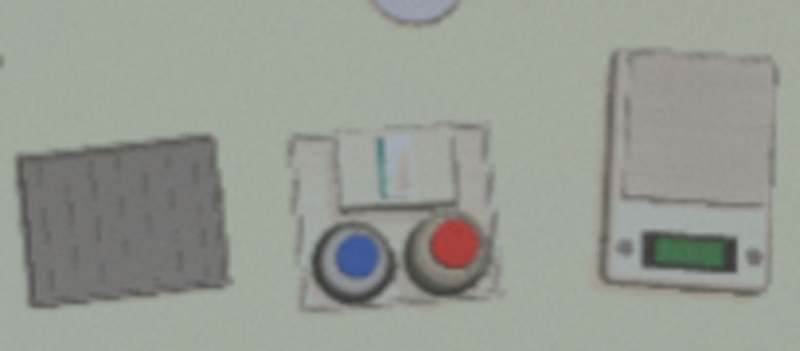

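View pics/c2.png

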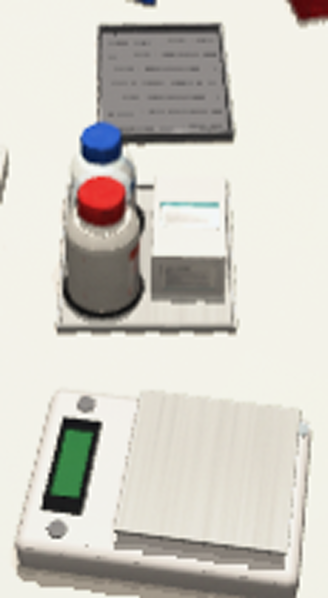

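```bash
cat > fit.py <<'E'
from h import *
from scipy.optimize import least_squares
T=load('top0');S=load('side0')
T1=lambda p:(np.array(p)+.5)/3.9-.5+[245,200]
S1=lambda p:(np.array(p)+.5)/2.85-.5+[255,195]
def rect(hx,hy,z,ox=0): # order: +x+y,+x-y,-x-y,-x+y
    return np.array([[ox+hx,hy,z],[ox+hx,-hy,z],[ox-hx,-hy,z],[ox-hx,hy,z]])
def fit(name,M,obs):
    def W(p): c,s=np.cos(p[2]),np.sin(p[2]);return M@np.array([[c,s,0],[-s,c,0],[0,0,1]])+[p[0],p[1],0]
    def f(p):
        w=W(p);return np.concatenate([(proj(c,w)[i]-q).ravel() for c,i,q in obs])
    r=least_squares(f,[.6,.2,0],loss='soft_l1');print(name,r.x[:2].round(4),np.degrees(r.x[2]).round(1),'res',r.fun.round(1));return r.x
if __name__=='__main__':
    a=[0,1,2,3]
    t=lambda *p:T1(p); s=lambda *p:S1(p)
    for k in('T','S','both'):
        g=lambda tt,ss:[x for x,n in((tt,'T'),(ss,'S')) if k in(n,'both')]
        print(k)
        fit('spill',rect(.065,.085,.014),g((T,a,t((16,157),(212,136),(230,284),(32,306))),(S,a,s((220,25),(233,135),(97,140),(100,26)))))
        fit('stock',rect(.075,.085,.010),g((T,a,t((290,137),(488,126),(500,298),(302,310))),(S,[1,2],s((236,326),(57,327)))))
        fit('balpan',rect(.06,.06,.06,.03),g((T,a,t((627,52),(775,58),(767,206),(623,197))),(S,a,s((303,409),(286,553),(115,533),(146,392)))))
        fit('carton',rect(.031,.0475,.05),g((T,a,t((337,130),(452,124),(458,204),(341,210))),(S,a,s((224,180),(226,263),(152,257),(156,180)))))
    print('blue',at(T,*T1((357,256)),.105),at(S,*S1((102,130)),.105))
    print('red',at(T,*T1((455,243)),.115),at(S,*S1((102,186)),.115))
E
python3 fit.py
```

```text
T
spill [0.5257 0.3958] 6.2 res [-0.3 -0.2  0.5 -0.7  0.2  0.3 -0.5  0.6]
stock [0.527 0.165] 3.0 res [-0.1 -0.3  0.1 -0.5  0.3  0.4 -0.4  0.4]
balpan [ 0.5643 -0.0829] -3.9 res [ 0.5  0.2 -0.9  0.9  0.1 -0.5  0.1 -0.4]
carton [0.5648 0.1652] 2.6 res [ 0.2  0.8 -0.1  0.8 -0.4 -0.8  0.3 -0.8]
S
spill [0.5278 0.3915] 5.8 res [ 0.8 -0.1  0.3  0.3 -0.2 -0.6 -1.2  0.3]
stock [0.5294 0.1646] 4.4 res [ 0.5 -0.  -0.5 -0. ]
balpan [ 0.5658 -0.0847] -4.7 res [ 0.   0.3  1.4  0.7 -0.1 -0.5 -1.2 -0.7]
carton [0.5661 0.1669] 2.2 res [ 0.6  0.2  0.1 -0.7 -0.3  0.8 -0.3 -0.4]
both
spill [0.5267 0.3942] 6.0 res [ 0.3 -0.6  1.  -1.   0.7  0.  -0.1  0.2  0.3 -0.7  0.1 -0.5 -0.3 -1.2
 -1.6 -0.3]
stock [0.5286 0.1648] 3.8 res [-0.3 -0.5 -0.2 -1.3  0.7 -0.5 -0.   0.2 -0.2  0.1 -1.2 -0.4]
balpan [ 0.5654 -0.0841] -4.5 res [ 1.1 -0.3 -0.3  0.8  0.4 -0.6  0.4 -0.9 -0.3 -0.   1.2  0.3 -0.3 -0.7
 -1.5 -0.9]
carton [0.5658 0.1659] 2.4 res [ 0.   0.4 -0.3  0.5 -0.6 -1.   0.  -1.1  0.4  0.5 -0.  -0.4 -0.4  1.2
 -0.6 -0.1]
blue [0.4864958  0.20150903 0.105     ] [0.48792373 0.21334416 0.105     ]
red [0.49536231 0.12411243 0.115     ] [0.4959149  0.13581525 0.115     ]
```

```bash
python3 -m pendant '[[[0,0,0],-10.7],[[0,0,0],-10.7],[[0,0,0],-10.7],[[0,0,0],-10.7],[[0,0,0],-10.7],[[0,0,0],-10.7],[[17,-58,0],-0.4]]' 65 25; python3 -m pendant '[[[17,-58,0],0],[[17,-58,0],0],[[17,-58,0],0],[[17,-58,0],0],[[17,-58,0],0],[[17,-58,0],0]]'; python3 -m pendant '[[[17,-58,0],0],[[17,-58,0],0],[[17,-58,0],0],[[17,-58,0],0],[[5,-50,0],0],[[0,0,0],0],[[0,0,0],0]]'
cat > st.py <<'E'
from h import *
from scipy.spatial.transform import Rotation as Ro
import sys
o=robot.get_obs();R=Ro.from_quat(o['tool_rot']).as_matrix()
print('t',o['time'],'p',(o['position']*1e3).round(1),'yaw',np.degrees(np.arctan2(R[1,0],R[0,0])).round(2),'zax',R[:,2].round(3),'F',np.round(o['ft_force'],1),'w',round(o['grip_width']*1e3,1))
if len(sys.argv)>3: print('tool shift mm',(R.T@(np.array(sys.argv[1:4],float)-o['position']*1e3)).round(1))
E
python3 st.py 488 201.5 245
python3 - <<'E'
from h import *
c=snap('wrist','w0');print((-c['R'].T@c['t']).round(3));
for p in ((.489,.2013,.105),(.495,.1237,.115)): print(proj(c,p))
E
```

```text
time: 0.98
position: [0.2867, -0.5089, 0.244]
tool_rot: [1.0, 0.0, 0.0, 0.002]
ft_force: [0.4, 1.1, 0.8]
grip_width: 0.0651
time: 1.72
position: [0.3882, -0.1555, 0.2445]
tool_rot: [1.0, 0.001, 0.0, -0.0]
ft_force: [-0.1, -0.4, 0.2]
grip_width: 0.065
time: 2.6
position: [0.4596, 0.1247, 0.2442]
tool_rot: [1.0, 0.002, -0.0, 0.0]
ft_force: [0.2, -0.2, -0.4]
grip_width: 0.065
t 2.6 p [459.6 124.7 244.2] yaw 0.25 zax [-0.001 -0.001 -1.   ] F [ 0.2 -0.2 -0.4] w 65.0
tool shift mm [ 28.7 -76.6  -0.8]
[0.459 0.201 0.385]
[[367.25051317 117.63291366]]
[[373.87684561 236.83905999]]
```

View pics/w0.png

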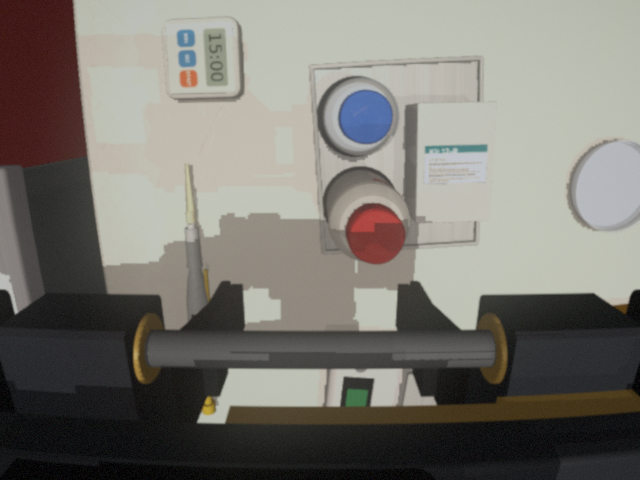

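Run:
```python
from fit import *
c=load('w0');a=[0,1,2,3]
fit('stock',rect(.075,.085,.010),[(c,a,np.array([(482,57),(478,243),(322,253),(311,66)]))])
fit('carton',rect(.031,.0475,.05+.005),[(c,a,np.array([(495,101),(490,221),(413,220),(416,103)]))])
hsv=cv2.cvtColor(c['pixels'],cv2.COLOR_BGR2HSV);sat=(hsv[...,1]>140)
for n,box,z in(('blue',(80,150,330,400),.11),('red',(190,270,335,420),.12)):
    m=np.zeros(sat.shape,np.uint8);m[box[0]:box[1],box[2]:box[3]]=sat[box[0]:box[1],box[2]:box[3]]
    cs=max(cv2.findContours(m,cv2.RETR_EXTERNAL,cv2.CHAIN_APPROX_NONE)[0],key=cv2.contourArea)
    e=cv2.fitEllipse(cv2.convexHull(cs));print(n,e,at(c,*e[0],z),at(c,*(np.array(e[0])+[e[1][0]/2,0]),z))
```

```text
stock [0.5292 0.1652] 4.0 res [ 1.6 -1.   0.7  2.4 -0.4  2.3 -2.3 -1. ]
carton [0.5644 0.1672] 2.5 res [ 0.2  0.  -1.9 -0.5  0.9  3.1 -0.  -0.6]Traceback (most recent call last):
  File "<stdin>", line 8, in <module>
ValueError: max() iterable argument is empty
```

Run:
```python
from fit import *
c=load('w0');p=c['pixels'].astype(int);print(p.shape,p[117,366],p[234,376],p[110,366])
for n,box,z,ch in(('blue',(75,160,325,405),.11,0),('red',(190,275,335,420),.12,2)):
    o=[k for k in range(3) if k not in(ch,)];d=p[...,ch]-p[...,2-ch]
    m=np.zeros(d.shape,np.uint8);m[box[0]:box[1],box[2]:box[3]]=(d>40)[box[0]:box[1],box[2]:box[3]]
    cs=max(cv2.findContours(m,cv2.RETR_EXTERNAL,cv2.CHAIN_APPROX_NONE)[0],key=cv2.contourArea)
    e=cv2.fitEllipse(cv2.convexHull(cs));print(n,np.round(e[0],1),np.round(e[1],1),at(c,*e[0],z))
```

```text
(480, 640, 3) [170 112  83] [ 53  59 118] [172 115  87]
blue [365.4 116.4] [52.4 53.5] [0.48727532 0.20205804 0.11      ]
red [375.  233.8] [57.4 59.7] [0.49497775 0.1272422  0.12      ]
```

```bash
python3 -m pendant '[[[14,-39,0],0],[[14,-38,20],0],[[0,0,40],0],[[0,0,30],0],[[0,0,0],0],[[0,0,0],0]]' 62 25; python3 st.py 487.3 202 116
```

```text
time: 3.4
position: [0.4888, 0.2011, 0.1554]
tool_rot: [1.0, 0.001, 0.001, -0.0]
ft_force: [0.4, 0.7, 0.5]
grip_width: 0.0623
t 3.4 p [488.8 201.1 155.4] yaw 0.09 zax [ 0.001  0.    -1.   ] F [0.4 0.7 0.5] w 62.3
tool shift mm [-1.5 -0.9 39.4]
```

```bash
python3 -m pendant '[[[-1.5,-1,15],0],[[0,0,15],0],[[0,0,9],0],[[0,0,0],0],[[0,0,0],0]]'; python3 -m pendant '[[[0,0,0],0],[[0,0,0],0],[[0,0,0],0],[[0,0,0],0],[[0,0,0],0]]' 30 25; python3 st.py; python3 -m pendant '[[[0,0,-4],0],[[0,0,-8],0],[[0,0,-16],0],[[0,0,-20],0],[[0,0,-25],0],[[0,0,-10],0],[[0,0,0],0],[[0,0,0],0]]';python3 st.py
```

```text
time: 4.03
position: [0.4865, 0.2031, 0.1155]
tool_rot: [1.0, 0.002, 0.0, -0.0]
ft_force: [0.0, -0.4, -0.6]
grip_width: 0.062
time: 4.65
position: [0.4866, 0.2031, 0.1157]
tool_rot: [1.0, 0.002, 0.0, -0.0]
ft_force: [0.2, 0.4, 0.2]
grip_width: 0.0352
t 4.65 p [486.6 203.1 115.7] yaw 0.2 zax [ 0.001  0.    -1.   ] F [0.2 0.4 0.2] w 35.2
time: 5.65
position: [0.4856, 0.2029, 0.1978]
tool_rot: [1.0, 0.002, -0.001, 0.0]
ft_force: [0.1, 0.4, -1.3]
grip_width: 0.0353
t 5.65 p [485.6 202.9 197.8] yaw 0.2 zax [-0.002 -0.    -1.   ] F [ 0.1  0.4 -1.3] w 35.3
```

```bash
python3 -m pendant '[[[3,-15,0],0],[[5,-30,0],0],[[6,-40,0],0],[[6,-40,0],0],[[6,-40,0],0],[[6,-35,0],0],[[4,-22,0],0],[[1,-10,0],0]]';  python3 -m pendant '[[[0,0,0],0],[[0,0,0],0]]'; python3 st.py 522.3 434.6 116
python3 - <<'E'
from h import *
snap('top','top1')
cv2.imwrite('pics/t1c.png',cv2.resize(cv2.imread('pics/top1.png')[180:310,230:460],None,fx=3.4,fy=3.4,interpolation=cv2.INTER_CUBIC))
E
```

```text
time: 6.65
position: [0.5219, 0.4372, 0.1973]
tool_rot: [1.0, 0.003, -0.001, 0.0]
ft_force: [-0.7, -0.6, -0.7]
grip_width: 0.0353
time: 6.9
position: [0.5221, 0.4343, 0.1982]
tool_rot: [1.0, 0.001, -0.001, 0.001]
ft_force: [0.5, 0.1, -1.9]
grip_width: 0.0348
t 6.9 p [522.1 434.3 198.2] yaw 0.17 zax [-0.001 -0.001 -1.   ] F [ 0.5  0.1 -1.9] w 34.8
tool shift mm [ 0.2 -0.4 82.2]
```

View pics/t1c.png

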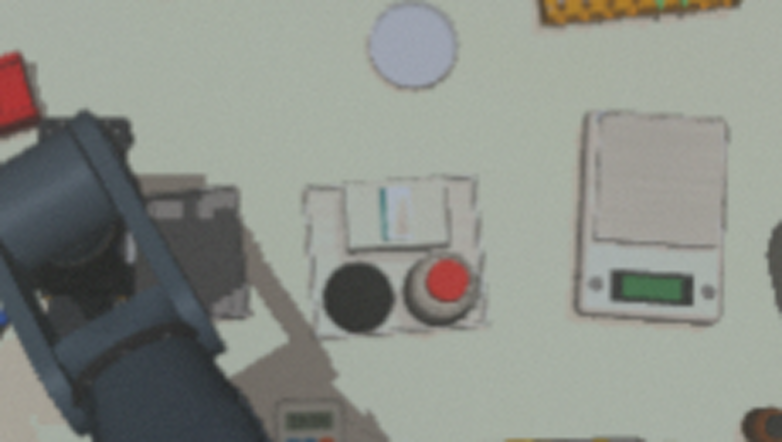

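The blue-capped bottle is over the spill tray. The empty left disc shows as a clear dark circle at crop (358,297), and nothing else has moved. Lowering now.

```bash
python3 -m pendant '[[[0,0,15],0],[[0,0,25],0],[[0,0,20],0],[[0,0,12],0],[[0,0,6],0],[[0,0,2],0],[[0,0,1],0],[[0,0,0],0]]'; python3 st.py
python3 - <<'E'
from h import *
c=load('top1');g=c['pixels'].max(2);m=np.zeros(g.shape,np.uint8);m[252:280,322:350]=(g[252:280,322:350]<90)
print(m.sum(),g[267,335],g[290,250:260]);ys,xs=np.nonzero(m);print(at(c,xs.mean(),ys.mean(),.005),at(c,xs.min()-.5,ys.mean(),.005),at(c,xs.max()+.5,ys.mean(),.005))
E
```

```text
time: 7.95
position: [0.5228, 0.4354, 0.1182]
tool_rot: [1.0, 0.002, 0.001, -0.0]
ft_force: [-0.3, 0.6, -1.3]
grip_width: 0.0352
t 7.95 p [522.8 435.4 118.2] yaw 0.2 zax [ 0.001  0.001 -1.   ] F [-0.3  0.6 -1.3] w 35.2
322 57 [58 71 67 58 53 52 54 51 56 61]
[0.48822999 0.20082362 0.005     ] [0.48851338 0.23621899 0.005     ] [0.48784196 0.15349814 0.005     ]
```

```bash
python3 -m pendant '[[[0,0,1],0],[[0,0,1],0],[[0,0,1],0],[[0,0,0],0],[[0,0,0],0]]'; python3 st.py
```

```text
time: 8.57
position: [0.5226, 0.4352, 0.1148]
tool_rot: [1.0, 0.002, 0.0, -0.0]
ft_force: [0.3, 0.2, 0.7]
grip_width: 0.035
t 8.575 p [522.6 435.2 114.8] yaw 0.2 zax [ 0.  0. -1.] F [0.3 0.2 0.7] w 35.0
```

```bash
python3 -m pendant '[[[0,0,0],0],[[0,0,0],0],[[0,0,0],0],[[0,0,-15],0],[[0,0,-30],0],[[0,0,-45],0],[[-3,31,-10],0],[[-4,45,0],0]]' 62 30; python3 -m pendant '[[[-5,55,0],0],[[-5,55,0],0],[[-4,55,0],0],[[-4,45,0],0],[[-2,25,0],0],[[0,0,0],0],[[0,0,0],0]]'; python3 st.py 494.8 124.5 180
python3 - <<'E'
from h import *
snap('side','s2');snap('wrist','w2')
cv2.imwrite('pics/s2c.png',np.hstack([cv2.resize(cv2.imread('pics/s2.png')[190:400,250:380],(400,600)),cv2.resize(cv2.imread('pics/w2.png'),(400,600))]))
E
```

```text
time: 9.57
position: [0.517, 0.3598, 0.2176]
tool_rot: [1.0, 0.003, 0.003, -0.001]
ft_force: [0.6, -0.1, -1.0]
grip_width: 0.0619
time: 10.45
position: [0.497, 0.1246, 0.2153]
tool_rot: [1.0, 0.002, 0.001, -0.0]
ft_force: [1.2, 0.6, -0.5]
grip_width: 0.062
t 10.45 p [497.  124.6 215.3] yaw 0.19 zax [ 0.002  0.001 -1.   ] F [ 1.2  0.6 -0.5] w 62.0
tool shift mm [-2.3  0.1 35.3]
```

View pics/s2c.png

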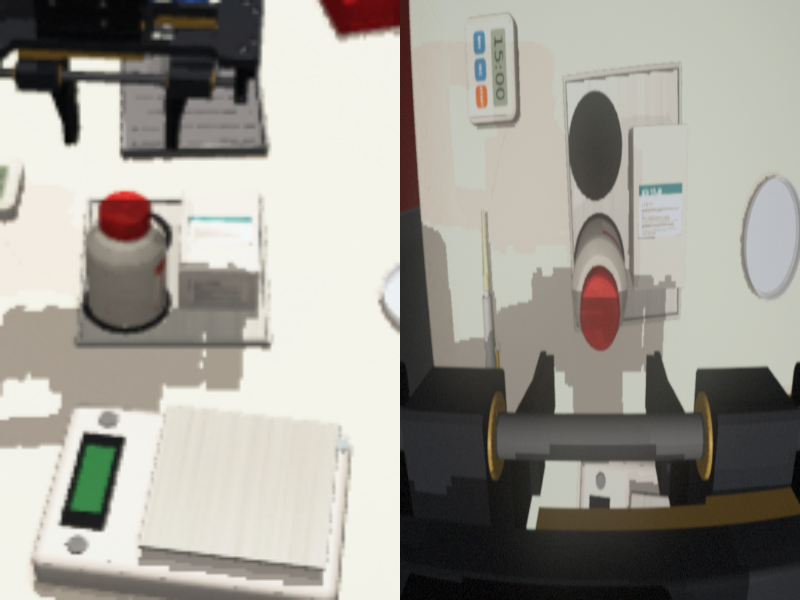

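The right disc is partly visible under the red-capped bottle, and the left disc is empty. Measuring both more exactly in the wrist image.

Run:
```python
from h import *
from scipy.optimize import least_squares
c=load('w2');p=c['pixels'].astype(int)
d=(p[...,2]-p[...,0]>40).astype(np.uint8);d[:180]=0;d[300:]=0;d[:,:280]=0;d[:,400:]=0
cs=max(cv2.findContours(d,cv2.RETR_EXTERNAL,cv2.CHAIN_APPROX_NONE)[0],key=cv2.contourArea);b=cv2.boundingRect(cs);print('red bbox',b)
th=np.linspace(0,6.283,60)
def circ(x,y,z,r):return proj(c,np.c_[x+r*np.cos(th),y+r*np.sin(th),0*th+z])
for y in(.1225,.125,.1275):
    q=circ(.495,y,.12,.02);print(y,'bottom',q[:,1].max(),'left/right',q[:,0].min(),q[:,0].max())
g=(p.max(2)<110).astype(np.uint8);g[:60]=0;g[170:]=0;g[:,:250]=0;g[:,365:]=0
cs=max(cv2.findContours(g,cv2.RETR_EXTERNAL,cv2.CHAIN_APPROX_NONE)[0],key=cv2.contourArea);e=cv2.fitEllipse(cv2.convexHull(cs));print('disc',e,at(c,*e[0],.005),at(c,e[0][0]+e[1][0]/2,e[0][1],.005),at(c,e[0][0],e[0][1]+e[1][1]/2,.005))
```

```text
red bbox (288, 213, 64, 67)
0.1225 bottom 285.92873431608393 left/right 284.13725270571166 351.395745025885
0.125 bottom 282.1094362935244 left/right 284.0562880806603 351.50770521287365
0.1275 bottom 278.26688272195724 left/right 283.9755226459641 351.6197254624087
disc ((311.9792785644531, 116.08857727050781), (84.62552642822266, 86.34304809570312), 174.84426879882812) [0.48953556 0.20265143 0.005     ] [0.5239133  0.20289008 0.005     ] [0.48956169 0.16773405 0.005     ]
```

```bash
python3 -m pendant '[[[-1,-1,20],0],[[0,0,30],0],[[0,0,20],0],[[0,0,13],0],[[0,0,7],0],[[0,0,0],0],[[0,0,0],0]]'; python3 -m pendant '[[[0,0,0],0],[[0,0,0],0],[[0,0,0],0],[[0,0,0],0],[[0,0,0],0]]' 33 35; python3 st.py; python3 -m pendant '[[[0,0,-4],0],[[0,0,-8],0],[[0,0,-16],0],[[0,0,-20],0],[[0,0,-22],0],[[0,0,-10],0],[[0,0,0],0],[[0,0,0],0]]';python3 st.py 530.7 354.5 206
```

```text
time: 11.42
position: [0.4961, 0.1252, 0.1251]
tool_rot: [1.0, 0.002, 0.001, -0.0]
ft_force: [0.2, -0.0, -0.0]
grip_width: 0.0619
time: 12.05
position: [0.4958, 0.125, 0.1247]
tool_rot: [1.0, 0.002, 0.0, 0.0]
ft_force: [1.0, -0.8, 3.3]
grip_width: 0.039
t 12.05 p [495.8 125.  124.7] yaw 0.2 zax [ 0.001 -0.    -1.   ] F [ 1.  -0.8  3.3] w 39.0
time: 13.05
position: [0.4949, 0.125, 0.2039]
tool_rot: [1.0, 0.002, -0.001, 0.0]
ft_force: [0.4, -0.9, -1.9]
grip_width: 0.0387
t 13.05 p [494.9 125.  203.9] yaw 0.2 zax [-0.002 -0.    -1.   ] F [ 0.4 -0.9 -1.9] w 38.7
tool shift mm [  36.6 -229.3   -2.2]
```

```bash
python3 -m pendant '[[[3,-15,0],0],[[5,-30,0],0],[[6,-40,0],0],[[6,-40,0],0],[[6,-40,0],0],[[6,-34,0],0],[[4,-20,0],0],[[1,-10,0],0]]';  python3 -m pendant '[[[0,0,0],0],[[0,0,0],0],[[0,0,15],0],[[0,0,25],0],[[0,0,20],0],[[0,0,11],0],[[0,0,5],0],[[0,0,0],0]]'; python3 st.py 530.7 354.5 123.7
```

```text
time: 14.05
position: [0.5314, 0.3553, 0.2038]
tool_rot: [1.0, 0.002, -0.0, 0.0]
ft_force: [-0.0, -0.3, -2.2]
grip_width: 0.0384
time: 15.05
position: [0.5319, 0.3541, 0.1285]
tool_rot: [1.0, 0.002, 0.0, -0.0]
ft_force: [0.0, -0.7, -1.7]
grip_width: 0.0385
t 15.05 p [531.9 354.1 128.5] yaw 0.19 zax [ 0.  0. -1.] F [ 0.  -0.7 -1.7] w 38.5
tool shift mm [-1.2 -0.4  4.8]
```

```bash
python3 -m pendant '[[[0,0,2],0],[[0,0,1.5],0],[[0,0,1],0],[[0,0,0.5],0],[[0,0,0],0],[[0,0,0],0]]'; python3 st.py
```

```text
time: 15.8
position: [0.5319, 0.3542, 0.1238]
tool_rot: [1.0, 0.002, 0.0, -0.0]
ft_force: [-0.1, 0.0, 0.3]
grip_width: 0.0389
t 15.8 p [531.9 354.2 123.8] yaw 0.2 zax [ 0.  0. -1.] F [-0.1  0.   0.3] w 38.9
```

```bash
python3 -m pendant '[[[0,0,0],0],[[0,0,0],0],[[0,0,0],0],[[0,0,-15],0],[[0,0,-30],0],[[0,0,-35],0],[[5,30,0],0],[[7,45,0],0]]' 62 30; python3 -m pendant '[[[8,50,0],2],[[8,40,0],0],[[4,22,20],0],[[0,0,20],0],[[0,0,0],0],[[0,0,0],0]]' 87; python3 st.py 565 166.5 42
python3 - <<'E'
from h import *
snap('side','s3');snap('wrist','w3')
cv2.imwrite('pics/s3c.png',np.hstack([cv2.resize(cv2.imread('pics/s3.png')[150:350,240:400],(350,437)),cv2.resize(cv2.imread('pics/w3.png')[:330],(450,437))]))
E
```

```text
time: 16.8
position: [0.5446, 0.2797, 0.2056]
tool_rot: [1.0, 0.003, 0.002, -0.001]
ft_force: [0.8, -0.5, -0.4]
grip_width: 0.062
time: 17.55
position: [0.5629, 0.1673, 0.1647]
tool_rot: [1.0, -0.016, 0.001, -0.0]
ft_force: [-0.3, 1.1, -0.4]
grip_width: 0.0869
t 17.55 p [562.9 167.3 164.7] yaw -1.78 zax [ 0.002  0.    -1.   ] F [-0.3  1.1 -0.4] w 86.9
tool shift mm [  1.9   0.7 122.7]
```

View pics/w3.png

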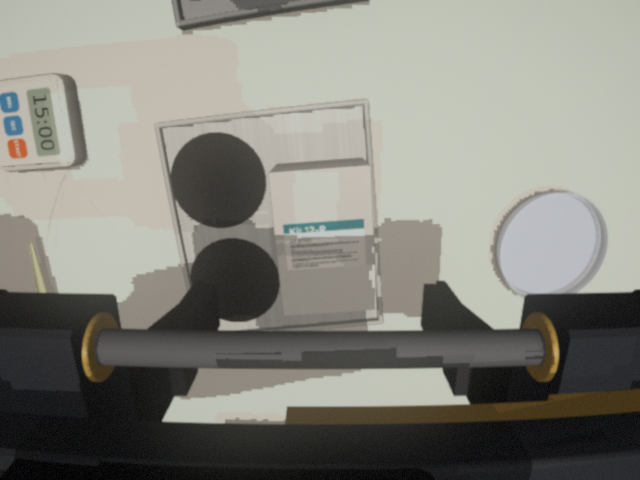

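View pics/s3c.png

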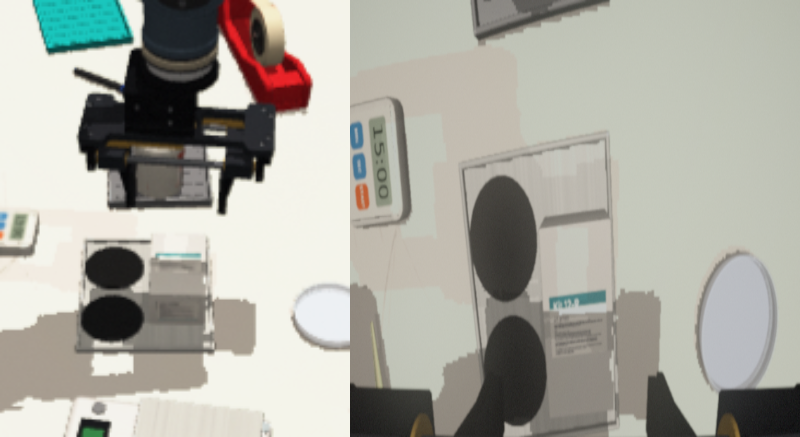

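Run:
```python
from h import *
c=load('w3');p=c['pixels'].astype(int)
for z,pts in((.055,[(271,172),(371,166),(273,327),(378,321)]),):
    for q in pts: print(q,at(c,*q,z).round(4))
g=(p.max(2)<75).astype(np.uint8);g[:100]=0;g[330:]=0;g[:,:150]=0;g[:,290:]=0
for cs in cv2.findContours(g,cv2.RETR_EXTERNAL,cv2.CHAIN_APPROX_NONE)[0]:
    if cv2.contourArea(cs)>2000: e=cv2.fitEllipse(cv2.convexHull(cs));print('disc',np.round(e[0],1),np.round(e[1],1),at(c,*e[0],.005).round(4))
c=load('s3')
```

```text
(271, 172) [0.5345 0.2131 0.055 ]
(371, 166) [0.5944 0.2149 0.055 ]
(273, 327) [0.5294 0.1101 0.055 ]
(378, 321) [0.5996 0.1124 0.055 ]
disc [211.6 290.4] [ 91.  142.9] [0.4762 0.1165 0.005 ]
disc [217.9 180.3] [89.7 95.2] [0.4897 0.2024 0.005 ]
```

```bash
python3 -m pendant '[[[3,1,0],-4.3],[[0,0,20],0],[[0,0,35],0],[[0,0,35],0],[[0,0,20],0],[[0,0,12],0],[[0,0,0],0],[[0,0,0],0]]' 87 20; python3 st.py 566 166.5 42
```

```text
time: 18.65
position: [0.566, 0.166, 0.0425]
tool_rot: [1.0, 0.022, 0.001, -0.0]
ft_force: [0.9, 0.0, -0.0]
grip_width: 0.0868
t 18.65 p [566.  166.   42.5] yaw 2.51 zax [ 0.002  0.    -1.   ] F [ 0.9  0.  -0. ] w 86.8
tool shift mm [-0.  -0.5  0.5]
```

```bash
python3 -m pendant '[[[0,0,0],0],[[0,0,0],0],[[0,0,0],0],[[0,0,0],0],[[0,0,-5],0],[[0,0,-10],0],[[0,0,-20],0],[[0,0,-30],0]]' 55 20; python3 st.py; python3 -m pendant '[[[0,0,-30],0],[[0,0,-15],0],[[0,0,0],0],[[0,0,0],0]]';python3 st.py 595 -86.2 150
```

```text
time: 19.65
position: [0.5644, 0.1657, 0.1068]
tool_rot: [1.0, 0.022, -0.001, 0.0]
ft_force: [0.9, 0.4, -1.5]
grip_width: 0.0623
t 19.65 p [564.4 165.7 106.8] yaw 2.5 zax [-0.002 -0.    -1.   ] F [ 0.9  0.4 -1.5] w 62.3
time: 20.15
position: [0.5644, 0.1657, 0.1506]
tool_rot: [1.0, 0.022, -0.001, 0.0]
ft_force: [0.5, -0.2, -1.3]
grip_width: 0.0622
t 20.15 p [564.4 165.7 150.6] yaw 2.5 zax [-0.002 -0.    -1.   ] F [ 0.5 -0.2 -1.3] w 62.2
tool shift mm [ 19.6 253.    0.6]
```

Turning by +7° as well, to square the carton with the pan.

```bash
python3 -m pendant '[[[1,12,0],0],[[2,30,0],0],[[4,42,0],0],[[4,46,0],0],[[4,46,0],0],[[3,40,0],0],[[2,25,0],0],[[0,12,0],3.5]]'; python3 -m pendant '[[[0,0,0],3.5],[[0,0,0],0],[[0,0,0],0]]'; python3 st.py 595 -86.2 97.5;  python3 - <<'E'
from h import *
snap('side','s4');c=snap('top','top4');snap('wrist','w4')
cv2.imwrite('pics/s4c.png',np.hstack([cv2.resize(cv2.imread('pics/s4.png')[170:420,240:400],(350,547)),cv2.resize(cv2.imread('pics/w4.png')[:,:500],(450,547))]))
E
```

```text
time: 21.15
position: [0.5959, -0.0888, 0.1504]
tool_rot: [1.0, -0.011, -0.001, 0.0]
ft_force: [0.6, 0.2, -1.0]
grip_width: 0.0618
time: 21.52
position: [0.5958, -0.0863, 0.151]
tool_rot: [0.999, -0.039, -0.001, -0.0]
ft_force: [-0.6, 1.5, -1.0]
grip_width: 0.062
t 21.525 p [595.8 -86.3 151. ] yaw -4.46 zax [-0.001  0.    -1.   ] F [-0.6  1.5 -1. ] w 62.0
tool shift mm [-0.8  0.  53.5]
```

View pics/s4c.png

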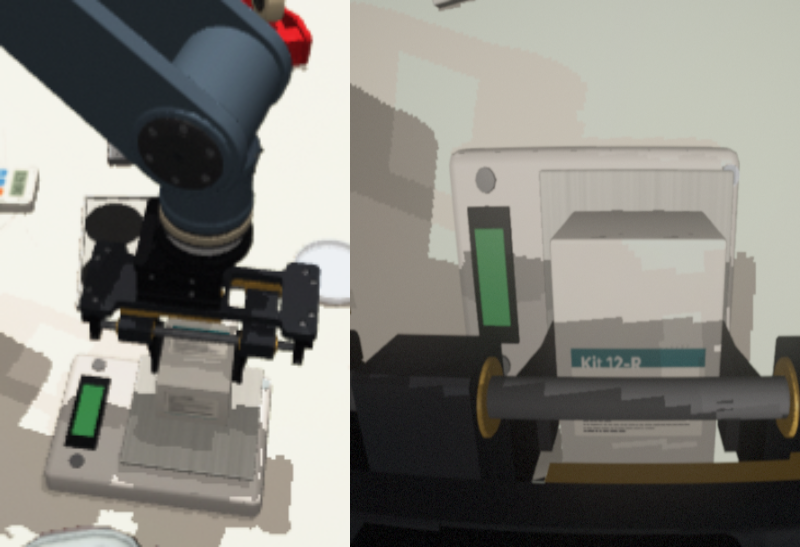

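Carton is held upright over the pan. Checking the pan's far-edge corners (about (211,150) and (428,147) in the wrist picture) against the fit while lowering.

```bash
python3 - <<'E'
from h import *
c=load('w4')
print(at(c,211,150,.06),at(c,427,147,.06))
a=np.radians(-4.5);print([(np.array([.595,-.0862])+np.array([sx*.06*np.cos(a)-.06*np.sin(a),sx*.06*np.sin(a)+.06*np.cos(a)])).round(4) for sx in(-1,1)])
E
python3 -m pendant '[[[0,0,12],0],[[0,0,18],0],[[0,0,12],0],[[0,0,6],0],[[0,0,2],0],[[0,0,0],0],[[0,0,0],0]]'; python3 st.py
```

```text
[ 0.54003437 -0.02209678  0.06      ] [ 0.65858416 -0.029594    0.06      ]
[array([ 0.5399, -0.0217]), array([ 0.6595, -0.0311])]
time: 22.55
position: [0.5966, -0.0862, 0.1021]
tool_rot: [0.999, -0.039, 0.001, 0.0]
ft_force: [-0.8, 0.2, -1.3]
grip_width: 0.0619
t 22.55 p [596.6 -86.2 102.1] yaw -4.5 zax [ 0.001 -0.    -1.   ] F [-0.8  0.2 -1.3] w 61.9
```

Pan agrees within 1.5 mm.

```bash
python3 -m pendant '[[[-1,0,1.5],0],[[0,0,1],0],[[0,0,1],0],[[0,0,0.7],0],[[0,0,0],0],[[0,0,0],0]]'; python3 st.py
```

```text
time: 23.3
position: [0.5953, -0.086, 0.0973]
tool_rot: [0.999, -0.039, -0.0, -0.0]
ft_force: [-0.5, 0.1, -0.7]
grip_width: 0.0622
t 23.3 p [595.3 -86.   97.3] yaw -4.5 zax [-0.  0. -1.] F [-0.5  0.1 -0.7] w 62.2
```

```bash
python3 -m pendant '[[[0,0,0.6],0],[[0,0,0.4],0],[[0,0,0],0],[[0,0,0],0]]'; python3 st.py
```

```text
time: 23.8
position: [0.5953, -0.086, 0.0968]
tool_rot: [0.999, -0.039, 0.0, 0.0]
ft_force: [-1.4, -0.4, 5.0]
grip_width: 0.0619
t 23.8 p [595.3 -86.   96.8] yaw -4.5 zax [ 0. -0. -1.] F [-1.4 -0.4  5. ] w 61.9
```

```bash
python3 -m pendant '[[[0,0,0],0],[[0,0,0],0],[[0,0,0],0],[[0,0,-10],0],[[0,0,-25],0],[[0,0,-40],0],[[0,0,-35],-4.5],[[-4,-20,0],0]]' 87 20; python3 -m pendant '[[[-8,-55,0],0],[[-8,-60,0],0],[[-8,-60,0],0],[[-8,-60,0],0],[[-8,-60,0],0],[[-8,-60,0],0],[[-8,-40,0],0],[[-3,-23,0],0]]' 62 35; python3 -m pendant '[[[0,0,0],0],[[0,0,0],0]]'; python3 st.py 531.9 354.2 124
python3 - <<'E'
from h import *
snap('side','s5');snap('wrist','w5')
cv2.imwrite('pics/s5c.png',np.hstack([cv2.resize(cv2.imread('pics/s5.png')[190:420,250:380],(350,600)),cv2.resize(cv2.imread('pics/w5.png')[:,100:],(450,600))]))
E
```

```text
time: 24.8
position: [0.5939, -0.0674, 0.2103]
tool_rot: [1.0, -0.001, 0.004, 0.001]
ft_force: [-0.6, 0.4, -0.2]
grip_width: 0.0871
time: 25.8
position: [0.5301, 0.3542, 0.2054]
tool_rot: [1.0, 0.001, -0.001, 0.0]
ft_force: [0.9, -0.4, 0.6]
grip_width: 0.062
time: 26.05
position: [0.5323, 0.3507, 0.206]
tool_rot: [1.0, -0.001, -0.0, 0.001]
ft_force: [0.7, 0.3, -0.4]
grip_width: 0.0618
t 26.05 p [532.3 350.7 206. ] yaw -0.06 zax [-0.001 -0.001 -1.   ] F [ 0.7  0.3 -0.4] w 61.8
tool shift mm [-0.4 -3.6 82. ]
```

View pics/s5c.png

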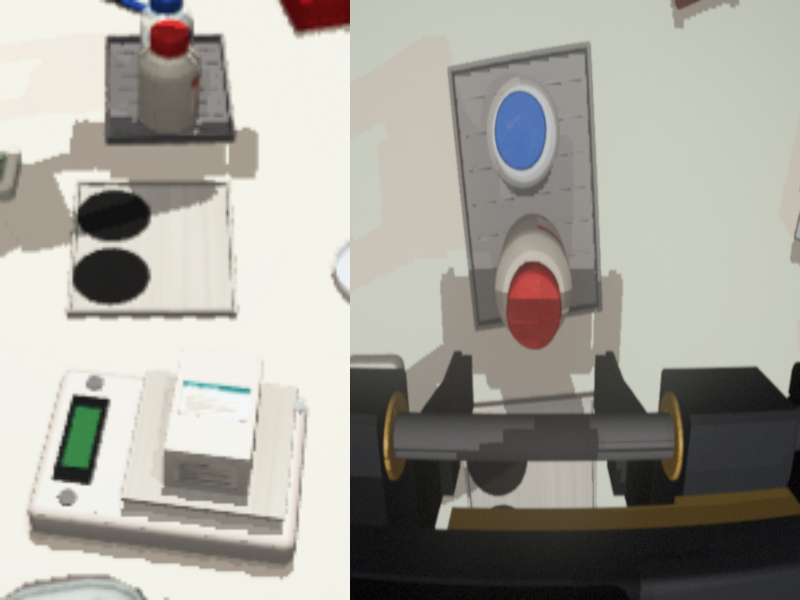

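Carton stands on the pan's middle, right way up; both bottles stand in the spill tray, and both discs are clear. Picking the red one.

```bash
python3 -m pendant '[[[-0.5,-3.5,20],0],[[0,0,30],0],[[0,0,18],0],[[0,0,9],0],[[0,0,4],0],[[0,0,0],0],[[0,0,0],0]]'; python3 -m pendant '[[[0,0,0],0],[[0,0,0],0],[[0,0,0],0],[[0,0,0],0],[[0,0,0],0]]' 33 35; python3 st.py
python3 - <<'E'
from h import *
c=load('s5');p=c['pixels'].max(2);g=(p<75).astype(np.uint8);m=np.zeros_like(g);m[258:310,272:312]=g[258:310,272:312]
for cs in cv2.findContours(m,cv2.RETR_EXTERNAL,cv2.CHAIN_APPROX_NONE)[0]:
    if cv2.contourArea(cs)>100: e=cv2.fitEllipse(cv2.convexHull(cs));print('disc',np.round(e[0],1),np.round(e[1],1),at(c,*e[0],.005).round(4))
E
```

```text
time: 27.02
position: [0.5322, 0.3558, 0.1262]
tool_rot: [1.0, 0.0, 0.001, -0.0]
ft_force: [-0.4, 0.3, -0.3]
grip_width: 0.0618
time: 27.65
position: [0.5319, 0.3555, 0.1255]
tool_rot: [1.0, -0.0, 0.0, -0.0]
ft_force: [0.7, 0.5, 0.4]
grip_width: 0.0383
t 27.65 p [531.9 355.5 125.5] yaw -0.01 zax [ 0.  0. -1.] F [0.7 0.5 0.4] w 38.3
disc [290.7 295.4] [20.3 27.6] [0.4949 0.1243 0.005 ]
disc [291.8 272.1] [18.4 26.7] [0.4899 0.2026 0.005 ]
```

```bash
python3 -m pendant '[[[0,0,-4],0],[[0,0,-8],0],[[0,0,-16],0],[[0,0,-22],0],[[0,0,-20],0],[[0,0,-10],0],[[0,0,0],0],[[-3,15,0],0]]'; python3 -m pendant '[[[-5,30,0],0],[[-6,40,0],0],[[-6,40,0],0],[[-6,40,0],0],[[-6,34,0],0],[[-4,20,0],0],[[-1,11.5,0],0],[[0,0,0],0]]';  python3 -m pendant '[[[0,0,0],0],[[0,0,0],0]]'; python3 st.py 494.8 125 127
```

```text
time: 28.65
position: [0.5283, 0.3404, 0.2047]
tool_rot: [1.0, 0.001, -0.0, 0.0]
ft_force: [-0.7, -0.1, -3.3]
grip_width: 0.039
time: 29.65
position: [0.4944, 0.1243, 0.205]
tool_rot: [1.0, -0.001, -0.0, -0.0]
ft_force: [0.2, -0.1, -1.9]
grip_width: 0.0386
time: 29.9
position: [0.4948, 0.1257, 0.2053]
tool_rot: [1.0, 0.001, 0.0, -0.0]
ft_force: [-0.2, -0.6, -1.7]
grip_width: 0.0388
t 29.9 p [494.8 125.7 205.3] yaw 0.06 zax [ 0.  0. -1.] F [-0.2 -0.6 -1.7] w 38.8
tool shift mm [-0.   0.7 78.3]
```

```bash
python3 -m pendant '[[[-0.5,0.7,15],0],[[0,0,22],0],[[0,0,20],0],[[0,0,11],0],[[0,0,5],0],[[0,0,2],0],[[0,0,0],0],[[0,0,0],0]]'; python3 st.py; python3 -m pendant '[[[0,0,1.5],0],[[0,0,1],0],[[0,0,0.5],0],[[0,0,0],0],[[0,0,0],0]]'; python3 st.py
```

```text
time: 30.9
position: [0.4946, 0.1243, 0.1309]
tool_rot: [1.0, 0.0, 0.001, -0.0]
ft_force: [-0.6, -0.1, -1.6]
grip_width: 0.0388
t 30.9 p [494.6 124.3 130.9] yaw 0.0 zax [ 0.001  0.    -1.   ] F [-0.6 -0.1 -1.6] w 38.8
time: 31.52
position: [0.4943, 0.1243, 0.1273]
tool_rot: [1.0, -0.0, -0.0, -0.0]
ft_force: [-0.0, -0.7, -1.9]
grip_width: 0.039
t 31.525 p [494.3 124.3 127.3] yaw -0.0 zax [-0.  0. -1.] F [-0.  -0.7 -1.9] w 39.0
```

```bash
python3 -m pendant '[[[0,0,0.7],0],[[0,0,0.5],0],[[0,0,0],0],[[0,0,0],0]]'; python3 st.py
```

```text
time: 32.02
position: [0.4944, 0.1243, 0.1264]
tool_rot: [1.0, 0.0, 0.0, 0.0]
ft_force: [-0.4, -1.3, 2.2]
grip_width: 0.0391
t 32.025 p [494.4 124.3 126.4] yaw 0.0 zax [ 0. -0. -1.] F [-0.4 -1.3  2.2] w 39.1
```

```bash
python3 -m pendant '[[[0,0,0],0],[[0,0,0],0],[[0,0,0],0],[[0,0,-15],0],[[0,0,-30],0],[[0,0,-35],0],[[3,-30,0],0],[[4,-45,0],0]]' 62 25; python3 -m pendant '[[[5,-55,0],0],[[5,-55,0],0],[[4,-55,0],0],[[4,-45,0],0],[[3,-26,0],0],[[0,0,0],0],[[0,0,0],0]]'; python3 st.py 522.6 435.2 115.5
```

```text
time: 33.02
position: [0.5021, 0.1994, 0.2081]
tool_rot: [1.0, -0.001, 0.001, -0.0]
ft_force: [0.5, 0.4, -0.3]
grip_width: 0.0622
time: 33.9
position: [0.5219, 0.4344, 0.2065]
tool_rot: [1.0, 0.0, -0.0, 0.0]
ft_force: [0.2, -0.3, -0.1]
grip_width: 0.062
t 33.9 p [521.9 434.4 206.5] yaw -0.0 zax [-0.    -0.001 -1.   ] F [ 0.2 -0.3 -0.1] w 62.0
tool shift mm [ 0.8 -0.8 91. ]
```

```bash
python3 -m pendant '[[[0,0,20],0],[[0,0,35],0],[[0,0,20],0],[[0,0,10],0],[[0,0,5],0],[[0,0,0],0],[[0,0,0],0]]'; python3 -m pendant '[[[0,0,0],0],[[0,0,0],0],[[0,0,0],0],[[0,0,0],0],[[0,0,0],0]]' 30 25; python3 st.py; python3 -m pendant '[[[0,0,-4],0],[[0,0,-8],0],[[0,0,-16],0],[[0,0,-22],0],[[0,0,-20],0],[[0,0,-10],0],[[0,0,0],0],[[0,0,0],0]]'; python3 st.py 489.3 202 195
```

```text
time: 34.78
position: [0.5228, 0.4357, 0.1171]
tool_rot: [1.0, 0.0, 0.001, -0.0]
ft_force: [-0.3, 0.9, 0.2]
grip_width: 0.0622
time: 35.4
position: [0.5224, 0.4354, 0.1163]
tool_rot: [1.0, -0.0, 0.0, -0.0]
ft_force: [1.0, 0.8, 1.4]
grip_width: 0.0351
t 35.4 p [522.4 435.4 116.3] yaw -0.0 zax [ 0.  0. -1.] F [1.  0.8 1.4] w 35.1
time: 36.4
position: [0.5217, 0.435, 0.1955]
tool_rot: [1.0, -0.0, -0.001, 0.0]
ft_force: [-0.6, 0.4, -1.9]
grip_width: 0.0354
t 36.4 p [521.7 435.  195.5] yaw -0.0 zax [-0.001 -0.001 -1.   ] F [-0.6  0.4 -1.9] w 35.4
tool shift mm [-32.4 233.    0.7]
```

```bash
python3 -m pendant '[[[-2,15,0],0],[[-4,30,0],0],[[-6,40,0],0],[[-6,40,0],0],[[-5,40,0],0],[[-5,35,0],0],[[-3,22,0],0],[[-1,10.5,0],0]]'; python3 -m pendant '[[[0,0,0],0],[[0,0,0],0],[[0,0,0],0]]'; python3 st.py 489.5 202.5 118
```

```text
time: 37.4
position: [0.4893, 0.201, 0.1958]
tool_rot: [1.0, -0.001, -0.001, 0.0]
ft_force: [-0.3, -0.1, -1.3]
grip_width: 0.0351
time: 37.78
position: [0.4903, 0.2036, 0.1961]
tool_rot: [1.0, 0.001, 0.0, -0.0]
ft_force: [0.3, -0.3, -2.1]
grip_width: 0.035
t 37.775 p [490.3 203.6 196.1] yaw 0.07 zax [ 0.  0. -1.] F [ 0.3 -0.3 -2.1] w 35.0
tool shift mm [-0.8  1.1 78.1]
```

```bash
python3 -m pendant '[[[-0.7,0.3,15],0],[[0,0,22],0],[[0,0,20],0],[[0,0,11],0],[[0,0,5],0],[[0,0,2],0],[[0,0,0],0],[[0,0,0],0]]'; python3 st.py; python3 -m pendant '[[[0,0,1.5],0],[[0,0,1],0],[[0,0,1],0],[[0,0,0.7],0],[[0,0,0],0],[[0,0,0],0]]'; python3 st.py
```

```text
time: 38.78
position: [0.4899, 0.2026, 0.1217]
tool_rot: [1.0, 0.0, 0.001, -0.0]
ft_force: [-0.4, -0.2, -1.2]
grip_width: 0.0353
t 38.775 p [489.9 202.6 121.7] yaw 0.0 zax [ 0.001  0.    -1.   ] F [-0.4 -0.2 -1.2] w 35.3
time: 39.52
position: [0.4896, 0.2025, 0.1171]
tool_rot: [1.0, -0.0, 0.0, -0.0]
ft_force: [-0.8, -0.2, 1.0]
grip_width: 0.0348
t 39.525 p [489.6 202.5 117.1] yaw -0.0 zax [ 0.  0. -1.] F [-0.8 -0.2  1. ] w 34.8
```

Contact at the expected height. Release, retreat upward and aside, and look.

```bash
python3 -m pendant '[[[0,0,0],0],[[0,0,0],0],[[0,0,0],0],[[0,0,-15],0],[[0,0,-30],0],[[0,0,-45],0],[[0,0,-20],0],[[0,-30,0],0]]' 62; python3 -m pendant '[[[0,-50,0],0],[[0,-60,0],0],[[0,-40,0],0],[[0,-20,0],0],[[0,0,0],0],[[0,0,0],0]]'; python3 st.py
python3 - <<'E'
from h import *
for n in('side','top','wrist'): snap(n,n[0]+'9')
A=cv2.resize(cv2.imread('pics/s9.png')[190:410,250:380],(350,592));B=cv2.resize(cv2.imread('pics/t9.png')[195:290,310:450],(450,305),interpolation=cv2.INTER_CUBIC);C=cv2.resize(cv2.imread('pics/w9.png')[:,100:],(450,287))
cv2.imwrite('pics/f9.png',np.hstack([A,np.vstack([B,C])]))
for f in('t9',):
    c=load(f);p=c['pixels'].astype(int)
    for n,ch,z,X in(('blue',0,.11,(.489,.202)),('red',2,.12,(.4948,.124))):
        u,v=proj(c,(*X,z))[0].round().astype(int);m=np.zeros(p.shape[:2],bool);m[v-12:v+13,u-12:u+13]=True
        ys,xs=np.nonzero(m&(p[...,ch]-p[...,2-ch]>40));print(f,n,len(xs),len(xs) and at(c,xs.mean(),ys.mean(),z).round(4))
E
```

```text
time: 40.52
position: [0.4912, 0.232, 0.2304]
tool_rot: [1.0, -0.001, 0.003, -0.0]
ft_force: [0.3, 0.0, -0.8]
grip_width: 0.0622
time: 41.28
position: [0.4895, 0.401, 0.227]
tool_rot: [1.0, -0.0, -0.0, 0.001]
ft_force: [0.0, 0.4, -0.8]
grip_width: 0.0616
t 41.275 p [489.5 401.  227. ] yaw -0.05 zax [-0.001 -0.001 -1.   ] F [ 0.   0.4 -0.8] w 61.6
t9 blue 92 [0.489  0.2009 0.11  ]
t9 red 125 [0.4934 0.1228 0.12  ]
```

View pics/f9.png

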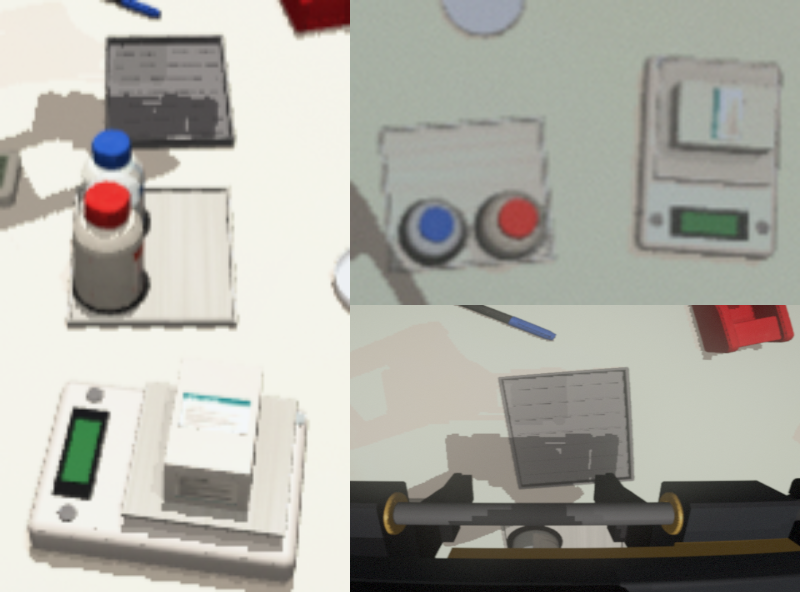

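Both bottles stand upright on their own discs, within about 2 mm of centre, and the carton is upright in the middle of the pan. The spill tray is empty and the robot is clear.

```bash
python3 -c "
from rig import order
print(order.hand_in())"
```

```text
the job is handed in; nothing more can be done
None
```

The job is done and handed in at about 41 s of the 125 s allowed. I stood the blue bottle and then the red one aside in the dark grey spill tray. I then set the carton on the balance pan and put each bottle back on its own disc: red on the right, blue on the left.

- **Bottles:** the last top-view check puts the blue cap at (489.0, 200.9) mm, against a disc centre of about (489.5, 202). The red cap is at (493.4, 122.8) mm, against about (494.8, 124). Both are within about 2 mm and stand upright.
- **Carton:** it is right way up, squared to the pan and close to its middle by eye. I released it at (595.3, -86.0) mm; my pan-centre estimate was (595, -86.2).
- **Forces:** the readings I took stayed at or below about 5 N, well under the limits.
- **Surroundings:** nothing else appeared moved in the views I looked at. I did not measure the bystanders one by one.
- **Disagreements:** the cameras differed by 1–4 mm on positions. My first side-view reading of the caps was about 12 mm off in y, so I used the top and wrist views instead.

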